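# Pile the angle plates on the bench block

## Robot

A 6-joint arm with a two-finger parallel gripper is mounted at the origin on the work surface. World frame = base frame: x ahead of the robot, y to its left, z up, the work surface at z = 0. Lengths are in m, angles in degrees, forces in N, time in s.
With the tool pointing down it reaches from about 0.4 to 0.825 m from the base axis. Payload 7 kg.
Tool frame: the origin (TCP) lies midway between the tips of the shut fingers; the grasp point (between the pads) lies 19 mm behind it; z points along the fingers, y is the line along which they close (so a half turn about z gives the same grasp; the last joint's range is limited). The gripper opens to 88 mm and grips with 3 to 60 N. Pads are 19 mm wide; open, the fingers measure 130 mm over their backs; the gripper's body (78 mm by 193 mm) begins 47 mm behind the grasp point.
Start: joints at [-50.758, 20.546, 0.682, 0, -70.136, -16.507], TCP at [0.261, -0.623, 0.227] pointing down, gripper open.
Joint ranges: [-176.03, 176.03], [-82.01, 121.73], [-58.28, 71.71], [-173.87, 95.51], [-174.79, -0.11], [-173.66, 173.66]. Speed limits (degrees/s): [136.94, 136.94, 172.46, 180, 180, 180].

## Interface

Orientations are given as a 3x3 rotation matrix whose columns are the frame's x, y, z axes.
In Python, from rig import robot gives the robot as it stands. Calls block until the motion is done:
- robot.goto(position, orientation): joint-space move of the TCP to a pose.
- robot.servo_line(position, ori=None, speed=0.15): straight line of the TCP; ori=None keeps the orientation; speed is the mean speed in m/s.
- robot.movej(angles): joint-space move.
- robot.move_gripper(opening): opening from 0.0 (shut) to 1.0 (fully open); the grip force is fixed at half the most; returns when the fingers have stopped.
- robot.dwell(seconds).
- robot.ik(position, orientation): joint angles nearest the present ones, or None.
- robot.grab_frame(name): name is "side" or "top"; returns (picture, depth): 480x640x3 uint8, red, green, blue; 480x640 float32, m along the optical axis (not along the pixel's ray), 0 where there is no reading.
- robot.camera_info(name): a dict with "vfov" (degrees; the focal length in pixels is half the picture's height over the tangent of half this angle, whatever the lens; pixels are square), "cx", "cy" (the principal point, pixels), "k1" (the pictures are not rectified: a ray, as slopes to the right and down, at radius r is drawn at 1 + k1 r^2 times it, then the intrinsics apply), "view" (4x4, takes a point from world to camera coordinates). Camera axes: x right, y down, z forward; pixel columns grow to the right and rows downward; lengths in m; the calibration is good to about 2 mm. A picture is of the moment at which its call begins. camera_info takes no time and is no camera call.
A pose or a line that the arm cannot do raises robot.Unreachable and nothing moves.
- robot.job_done(): hands the job in; it is judged then, once.
Readings, each from a call of its own:
- robot.read_t(): time.
- robot.read_qpos(): joint angles.
- robot.read_qvel(): joint speeds.
- robot.read_effort(): joint torques, N m.
- robot.read_position(): TCP position.
- robot.read_tcp_rot(): TCP orientation.
- robot.read_force(): force on the tool from outside, world axes, zero at the start.
- robot.read_ft_torque(): the same for the moment, N m.
- robot.read_grip_width(): opening from 0.0 (shut) to 1.0 (fully open).
- robot.read_finger_force(): force on a finger pad.
Only numpy, scipy, OpenCV 4.12 (cv2) and the standard library are available. Lean on these libraries where they do the work, as an engineer would, in place of code of your own. Each camera call takes 0.05 s, during which the arm holds its last target. There are 200 camera calls.

## Task

Clear the four L-shaped steel angle plates off the jeweller's bench into one interlocked pile on the bench block: one at a time, widest first and narrowest last, each flat with its upstand upwards, centred across its width, and its upstand at the opposite end from the plate below, so that its toe stops just short (about 3 mm) of the lower plate's upstand. Lay the widest one centred on the block's top, its 66 mm length across the block's two long sides; either way round will do. Leave the jar, the loupe and the hammer where they are, and leave the pile standing by itself.

Things in the scene. Friction and masses are not known exactly. Their poses are not given: they have to be found in the camera images.
- plate1_mid (a point): loose L-section steel angle plate 1 of 4 (widest), about 430 g. Flat leg 66 long (own x) x 60 wide (own y) x 12 mm thick; an upstand (heel) 12 mm thick along x, over the full width, rises at its -x end to 22 mm above the underside (10 mm above the leg's top). All four share this profile. Starts flat on the bench, heel up. Point: middle of the 66 mm length and of the width, half-way up the leg, 6 mm above the underside; z up
- plate1_heel (a point): point at the heel of plate 1: 27 mm towards -x from its middle (the centre of the upstand's thickness), 6 mm above the underside (the plate's centre of mass lies 4 mm from the middle towards this end); axes as plate1_mid
- plate2_mid (a point): loose L-section steel angle plate 2 of 4 (second widest), about 344 g. Flat leg 66 long (own x) x 48 wide (own y) x 12 mm thick; an upstand (heel) 12 mm thick along x, over the full width, rises at its -x end to 22 mm above the underside (10 mm above the leg's top). All four share this profile. Starts flat on the bench, heel up. Point: middle of the 66 mm length and of the width, half-way up the leg, 6 mm above the underside; z up
- plate2_heel (a point): point at the heel of plate 2: 27 mm towards -x from its middle (the centre of the upstand's thickness), 6 mm above the underside (the plate's centre of mass lies 4 mm from the middle towards this end); axes as plate2_mid
- plate3_mid (a point): loose L-section steel angle plate 3 of 4 (third widest), about 258 g. Flat leg 66 long (own x) x 36 wide (own y) x 12 mm thick; an upstand (heel) 12 mm thick along x, over the full width, rises at its -x end to 22 mm above the underside (10 mm above the leg's top). All four share this profile. Starts flat on the bench, heel up. Point: middle of the 66 mm length and of the width, half-way up the leg, 6 mm above the underside; z up
- plate3_heel (a point): point at the heel of plate 3: 27 mm towards -x from its middle (the centre of the upstand's thickness), 6 mm above the underside (the plate's centre of mass lies 4 mm from the middle towards this end); axes as plate3_mid
- plate4_mid (a point): loose L-section steel angle plate 4 of 4 (narrowest), about 172 g. Flat leg 66 long (own x) x 24 wide (own y) x 12 mm thick; an upstand (heel) 12 mm thick along x, over the full width, rises at its -x end to 22 mm above the underside (10 mm above the leg's top). All four share this profile. Starts flat on the bench, heel up. Point: middle of the 66 mm length and of the width, half-way up the leg, 6 mm above the underside; z up
- plate4_heel (a point): point at the heel of plate 4: 27 mm towards -x from its middle (the centre of the upstand's thickness), 6 mm above the underside (the plate's centre of mass lies 4 mm from the middle towards this end); axes as plate4_mid
- block_top (a point): centre of the flat top face, 50 mm above the bench, of the fixed steel bench block. The face is 40 mm (own x) by 70 mm (own y), horizontal, so x points across its long sides; head 14 mm thick on a neck, foot 74 x 90 x 14 mm
- jar_mid (a point): bystander: loose closed glass jar, 52 mm diameter, 70 mm tall, upright; point at its centre
- loupe_mid (a point): bystander: loose folding steel loupe lying flat, about 65 x 26 x 22 mm, long along its x; point near its centre, 11 mm up
- hammer_mid (a point): bystander: loose hammer lying on the bench, 200 mm long along its x, head at +x; point at about the middle of its length, 10 mm above its underside
- stand: obstacle: fixed soldering stand, foot 56 mm diameter, thin post to 170 mm high, a thin arm reaching 90 mm towards its own +x at 130 to 160 mm height; origin at the foot's underside
- doming: obstacle: fixed steel doming block, a 46 mm cube with hollows; origin at the centre of its underside
- dish: obstacle: fixed shallow brass dish, 50 mm diameter, 16 mm high; origin at the centre of its underside
- burs: obstacle: fixed wooden bur block 50 (x) x 80 (y) mm, with upright burs up to 66 mm high; origin at the centre of its underside

How it is judged:
By the outcome, as a careful person would: the job done as asked, in the order asked, and still so for the second after the job is handed in, with the robot touching nothing.
It also fails if it takes over 72 s, if anything falls off the work surface, if the arm or the gripper's body presses on something with over 40 N, if the wrist force passes 120 N, or if a joint passes its speed limit or range.

## Working session

There is one attempt and no reset: what is moved stays moved. The work goes in short steps, each a Python script; the robot and the scene stay as the last script left them, time stands still between calls to the robot, and variables do not carry over. Pictures are saved under pics/ and viewed, at most 11 in all, crops included, and the job is handed in when it is done.

```bash
ls; mkdir -p pics; python3 - <<'E'
from rig import robot
import cv2, numpy as np
for n in ("top","side"):
    p,d=robot.grab_frame(n); cv2.imwrite(f"pics/{n}0.png",p[:,:,::-1]); np.savez(f"{n}0.npz",p=p,d=d)
    i=robot.camera_info(n); print(n,i, np.linalg.inv(np.array(i["view"]))[:3,3], (d>0).mean())
print(robot.read_t())
E
```

```text
pics
top {'vfov': 55.50154916577766, 'cx': 317.35196580884184, 'cy': 231.9831023946237, 'k1': -0.053019597171734004, 'view': array([[ 0.02703374, -0.99959903,  0.00842308, -0.05103556],
       [-0.9832768 , -0.02810852, -0.17993511,  0.59709826],
       [ 0.18009973, -0.0034179 , -0.98364242,  0.9271551 ],
       [ 0.        ,  0.        ,  0.        ,  1.        ]])} [ 0.42151216 -0.03106263  1.01985791] 0.9959895833333333
side {'vfov': 44.06286973947046, 'cx': 311.75890291147897, 'cy': 242.07765984169959, 'k1': 0.047873894856811636, 'view': array([[-0.78172441, -0.62340639,  0.0164751 ,  0.45492823],
       [-0.47099233,  0.5728761 , -0.67080488,  0.33326152],
       [ 0.40874586, -0.5321442 , -0.74145086,  1.2059922 ],
       [ 0.        ,  0.        ,  0.        ,  1.        ]])} [0.0196478  0.73444935 1.11024242] 0.9960416666666667
0.1
```

View pics/top0.png

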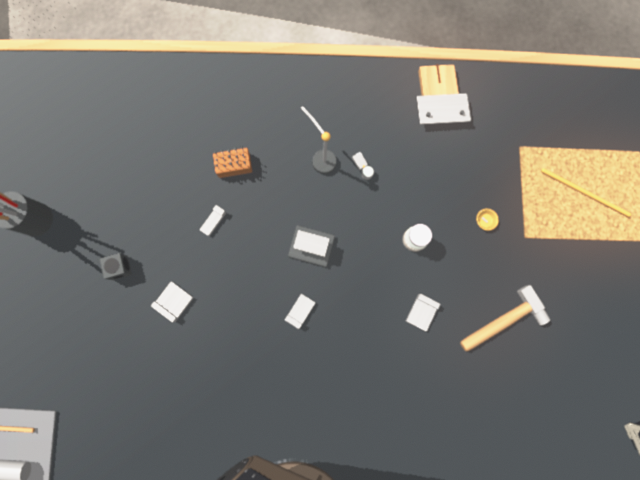

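View pics/side0.png

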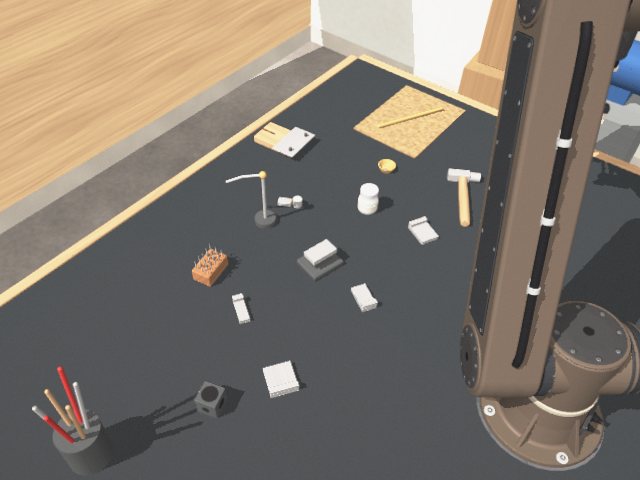

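The top view shows the widest plate at (173,301), the second at (424,312), the third at (300,311) and the narrowest at (212,221). The block is at (312,246), the jar at (417,238), the stand at (325,160), the burs at (233,162) and the hammer at (505,320). The side view agrees. Next I'll measure the plates and the block from depth.

```bash
cat > vis.py <<'E'
import numpy as np, cv2
def cloud(info,d):
    """world xyz (480x640x3) from depth, lens distortion undone"""
    f=240/np.tan(np.radians(info["vfov"]/2)); K=np.array([[f,0,info["cx"]],[0,f,info["cy"]],[0,0,1]])
    u,v=np.meshgrid(np.arange(640.),np.arange(480.))
    r=cv2.undistortPoints(np.stack([u,v],-1).reshape(-1,1,2),K,np.array([info["k1"],0,0,0,0])).reshape(480,640,2)
    c=np.dstack([r*d[...,None],d]); V=np.array(info["view"])
    return (c-V[:3,3])@V[:3,:3]
def rect(P,m):
    """min-area rectangle of the world xy of masked points: centre, long side, short side, angle of long side (mm,deg)"""
    (cx,cy),(w,h),a=cv2.minAreaRect((P[m][:,:2]*1000).astype(np.float32))
    if w<h: w,h,a=h,w,a+90
    return np.array([cx,cy]),w,h,a
def box(c,r):
    m=np.zeros((480,640),bool); m[c[1]-r:c[1]+r,c[0]-r:c[0]+r]=1; return m
E
python3 - <<'E'
from rig import robot
import numpy as np
from vis import *
z=np.load("top0.npz"); d=z["d"]; p=z["p"].astype(int); P=cloud(robot.camera_info("top"),d); Z=P[...,2]*1000
print("bench z",np.percentile(Z[330:420,200:450],[5,50,95]))
for n,c,r in (("p1",(173,301),24),("p2",(424,312),22),("p3",(300,311),22),("p4",(212,221),20),("block",(312,246),30),("jar",(417,238),20)):
    b=box(c,r)&(d>0); 
    for lo,hi in ((6,17),(17,28),(42,58),(60,80),(6,28)):
        m=b&(Z>lo)&(Z<hi)
        if m.sum()>12: print(n,lo,m.sum(),np.round(np.median(Z[m]),1),[np.round(q,1) for q in rect(P,m)],np.round(P[m].mean(0)*1000,1))
E
```

```text
bench z [-2.60088879  0.39067927  3.48560917]
p1 6 724 12.3 [array([442.2, 279.9]), np.float64(68.1), np.float64(61.4), np.float64(146.7)] [446.4 275.8  12.2]
p1 17 172 21.7 [array([435.6, 283.9]), np.float64(60.3), np.float64(51.7), np.float64(55.1)] [420.5 294.4  21.7]
p1 6 896 12.8 [array([442.2, 279.9]), np.float64(68.1), np.float64(61.4), np.float64(146.7)] [441.4 279.4  14. ]
p2 6 575 12.3 [array([ 439.8, -273.1]), np.float64(80.5), np.float64(52.8), np.float64(153.5)] [ 429.3 -265.4   12.3]
p2 17 136 22.5 [array([ 442.7, -271.9]), np.float64(48.4), np.float64(47.7), np.float64(62.7)] [ 458.  -279.    22.2]
p2 6 711 12.8 [array([ 439.8, -273.1]), np.float64(80.5), np.float64(52.8), np.float64(153.5)] [ 434.8 -268.    14.2]
p3 6 416 12.4 [array([438.6,   4.4]), np.float64(64.8), np.float64(59.1), np.float64(75.5)] [436.1  -3.9  12.5]
p3 17 98 22.3 [array([412.3,  13. ]), np.float64(35.8), np.float64(33.6), np.float64(6.8)] [408.3  12.5  22.3]
p3 6 514 13.1 [array([431.2,  -0.8]), np.float64(71.0), np.float64(62.0), np.float64(1.0)] [430.8  -0.8  14.4]
p4 6 262 11.7 [array([620.2
[... 666 characters left out ...]
6 701 14.3 [array([568.6, -19.6]), np.float64(111.3), np.float64(91.2), np.float64(164.3)] [570.1 -22.2  14.1]
jar 6 24 11.4 [array([ 586.9, -238.7]), np.float64(48.2), np.float64(16.0), np.float64(34.5)] [ 583.3 -238.    12. ]
jar 17 25 21.0 [array([ 586.2, -242.7]), np.float64(51.6), np.float64(21.0), np.float64(44.2)] [ 585.6 -238.4   22.1]
jar 42 64 45.0 [array([ 591.6, -244.6]), np.float64(49.2), np.float64(27.3), np.float64(32.1)] [ 589.4 -240.5   46.1]
jar 60 363 70.2 [array([ 595.7, -252.5]), np.float64(43.5), np.float64(43.3), np.float64(176.9)] [ 595.4 -252.2   70.1]
jar 6 49 18.3 [array([ 586.2, -242.7]), np.float64(51.6), np.float64(21.0), np.float64(44.2)] [ 584.5 -238.2   17.2]
```

```bash
cat > act.py <<'E'
from rig import robot
import numpy as np, cv2
from vis import *
PLATES={1:(173,301,26),2:(424,312,24),3:(300,311,24),4:(212,221,21)}
def ang(v): return np.degrees(np.arctan2(v[1],v[0]))
def measure(n,d):
    """plate mid (m, xy) and heading of own x (deg) from the top depth picture"""
    P=cloud(robot.camera_info("top"),d); Z=P[...,2]*1000; c=PLATES[n]
    m=box(c[:2],c[2])&(Z>6)&(Z<30)
    m=cv2.morphologyEx(m.astype(np.uint8),cv2.MORPH_OPEN,np.ones((3,3),np.uint8)).astype(bool)
    k,lab,st,_=cv2.connectedComponentsWithStats(m.astype(np.uint8)); m=lab==1+np.argmax(st[1:,4])
    mid,w,h,a=rect(P,m); toe=P[m&(Z<17)].mean(0)-P[m&(Z>17)].mean(0)
    a0=ang(toe); a=min((a+90*k for k in range(-4,5)),key=lambda q:abs((q-a0+180)%360-180))
    return mid/1000,(a+180)%360-180,(w,h,a0)
def R(a):
    a=np.radians(a); y=np.array([np.cos(a),np.sin(a),0]); z=np.array([0,0,-1.]); return np.column_stack([np.cross(y,z),y,z])
def e(h): return np.array([np.cos(np.radians(h)),np.sin(np.radians(h))])
def best(xy,z,*angs):
    """closing angle offset (0/180) with the smallest last-joint excursion over all given closing angles"""
    def cost(k):
        q=[robot.ik([*xy,z],R(a+k)) for a in angs]
        return 999 if any(x is None for x in q) else max(abs(x[5]-robot.read_qpos()[5]) for x in q)
    return min((0,180),key=cost)
def pick(n,mid,h,hp,zs=.004,zg=.003,lift=.17):
    """square the plate along its length, then grip it across its width at its centre of mass; hp: heading at the placing"""
    t=robot.read_t(); k=best(mid,.06,h); kk=best(mid,.06,h+90,hp+90)
    robot.goto([*mid,.06],R(h+k)); robot.servo_line([*mid,zs],speed=.1)
    robot.move_gripper(0); print(n,"squeeze mm",88*robot.read_grip_width(),robot.read_finger_force()); robot.move_gripper(1)
    robot.servo_line([*mid,.05],speed=.15)
    g=mid-.004*e(h)
    robot.goto([*g,.05],R(h+90+kk)); robot.servo_line([*g,zg],speed=.1)
    robot.move_gripper(0); print("grip mm",88*robot.read_grip_width(),robot.read_finger_force())
    robot.servo_line([*g,lift],speed=.25); print("t",t,robot.read_t(),robot.read_grip_width()*88)
    return kk
E
python3 - <<'E'
from act import *
d=np.load("top0.npz")["d"]
M={n:measure(n,d) for n in PLATES}
for n,m in M.items(): print(n,np.round(m[0]*1000,1),round(m[1],1),np.round(m[2],1))
np.save("M.npy",np.array([[*m[0],m[1]] for m in M.values()]))
kk=pick(1,M[1][0],M[1][1],-13.4); print(kk)
p,_=robot.grab_frame("top"); cv2.imwrite("pics/t1.png",cv2.resize(p[180:400,60:360,::-1],None,fx=2,fy=2))
p,_=robot.grab_frame("side"); cv2.imwrite("pics/s1.png",cv2.resize(p[200:450,180:480,::-1],None,fx=2,fy=2))
E
```

```text
1 [442.2 279.9] -33.3 [ 68.1  61.2 -35.3]
2 [ 434.5 -268.6] 154.3 [ 66.6  49.7 155.5]
3 [431.1  -1. ] -30.4 [ 65.8  36.  -30.4]
4 [625.8 203.6] 146.3 [ 64.2  24.9 145.6]
1 squeeze mm 65.99792814287568 29.982586205005646
grip mm 60.35621672025063 29.99890923500061
t 0.1 9.0583 59.80802359036515
180
```

View pics/s1.png

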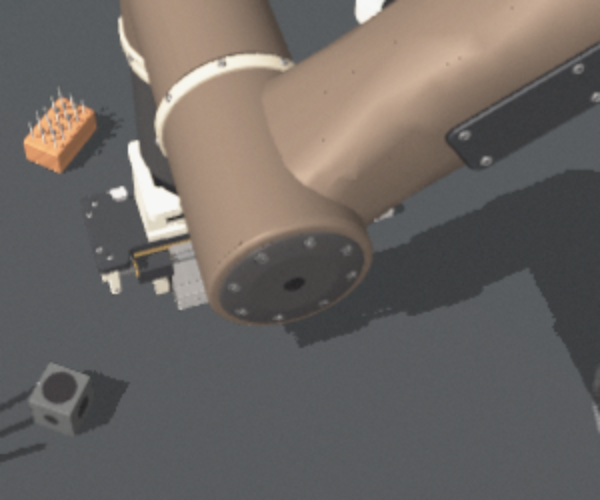

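The side crop shows plate 1 held level between the fingers at about (190,280), with the grip reading 60 mm. Next I'll place it.

```bash
cat >> act.py <<'E'
HB=-13.4; C=np.array([.5758,-.0216])
def place(n,kk,zg=.003):
    """lay the held plate n on the pile and back off upwards"""
    h=HB if n%2 else HB+180; mid=C+(0 if n%2 else .015)*e(HB); g=mid-.004*e(h); z=.050+.012*(n-1)+zg
    robot.goto([*g,z+.04],R(h+90+kk)); f0=robot.read_force()[2]
    robot.servo_line([*g,z+.0015],speed=.06); f1=robot.read_force()[2]
    robot.servo_line([*g,z+.0003],speed=.01); f2=robot.read_force()[2]
    print("place fz",np.round([f0,f1,f2],2),"err mm",np.round((np.array(robot.read_position())-[*g,z+.0003])*1000,2))
    robot.move_gripper(min(1,(60-12*(n-1)+24)/88)); robot.servo_line([*g,z+.09],speed=.25); print("t",robot.read_t())
def look(tag,n):
    """top picture; position along/across block axes and height of faces seen in the pile"""
    p,d=robot.grab_frame("top"); P=cloud(robot.camera_info("top"),d); Z=P[...,2]*1000
    for lo,hi in ((50+12*n-5,50+12*n+4),(50+12*n+5,50+12*n+15)):
        m=box((312,244),36)&(Z>lo)&(Z<hi)
        m=cv2.morphologyEx(m.astype(np.uint8),cv2.MORPH_OPEN,np.ones((3,3),np.uint8)).astype(bool)
        if m.sum()<5: print("none",lo); continue
        c,w,hh,a=rect(P,m); u=e(HB); o=(P[m][:,:2]-C)*1000; x=o@u; y=o@[-u[1],u[0]]
        print(tag,lo,"z",np.median(Z[m]).round(1),"wh a",np.round([w,hh,a],1),"along",np.round([x.min(),x.max(),x.mean()],1),"across",np.round([y.min(),y.max(),y.mean()],1))
    cv2.imwrite(f"pics/{tag}.png",cv2.resize(p[180:310,240:390,::-1],None,fx=4,fy=4))
E
python3 - <<'E'
from act import *
place(1,180)
M=np.load("M.npy"); robot.goto([.46,-.24,.16],R(M[1,2]+best([.46,-.24],.16,M[1,2])))
look("a1",1); print(robot.read_t())
E
```

```text
place fz [-4.18 -4.49 -3.96] err mm [0.25 0.   0.15]
t 12.6583
none 57
none 67
13.9583
```

View pics/a1.png

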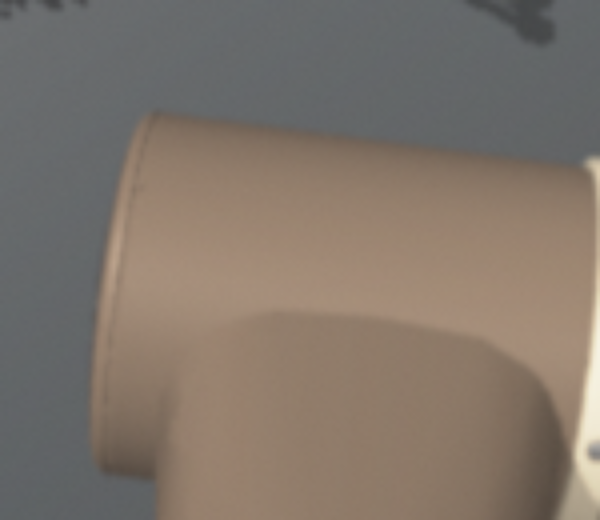

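The close crop shows only the brown arm link covering the block. I'll check where the arm actually is.

```bash
python3 - <<'E'
from act import *
print(robot.read_position(),robot.read_qpos(),robot.read_t(),robot.read_grip_width())
look("a1b",1)
p,d=robot.grab_frame("top"); cv2.imwrite("pics/full2.png",np.hstack([p[:,:,::-1],robot.grab_frame("side")[0][:,:,::-1]])[:, :] if 0 else cv2.resize(np.vstack([p,robot.grab_frame("side")[0]])[:,:,::-1],None,fx=.62,fy=.62))
E
```

```text
[ 0.4601976  -0.23960488  0.1595462 ] [-5.81059652e+00  9.11979427e+00 -2.42797302e+01 -3.03842056e-03
 -5.66450832e+01 -1.97792115e+01] 13.9583 0.9548018183491792
none 57
none 67
```

View pics/full2.png

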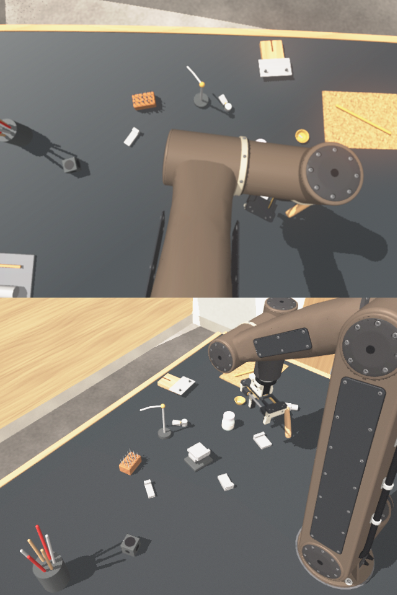

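The arm's elbow blocks the top view. The side view shows plate 1 lying on the block at about (200,455), so I'll measure it from the side camera's depth.

```bash
python3 - <<'E'
s=open("act.py").read()
s=s.replace('robot.grab_frame("top"); P=cloud(robot.camera_info("top"),d); Z=P[...,2]*1000\n    for','robot.grab_frame(cam); P=cloud(robot.camera_info(cam),d); Z=P[...,2]*1000\n    for').replace("def look(tag,n):",'def look(tag,n,cam="side"):').replace("box((312,244),36)","box((320,245),40)")
s=s.replace("p[180:310,240:390,::-1]","p[190:290,255:385,::-1]")
open("act.py","w").write(s)
E
python3 - <<'E'
from act import *
look("b1",1); look("b1",0)
# block and plate-3 by the side camera, to compare with the top one
z=np.load("side0.npz"); P=cloud(robot.camera_info("side"),z["d"]); Z=P[...,2]*1000
m=box((320,250),30)&(Z>44)&(Z<56); c,w,h,a=rect(P,m); print("block side",c,w,h,a, P[m].mean(0))
E
```

```text
b1 57 z 60.7 wh a [62.2 49.6 77.2] along [-19.1  31.1   7.4] across [-28.5  33.4   4.6]
b1 67 z 70.7 wh a [50.  13.7 77.1] along [-36.4 -22.5 -29.7] across [-21.8  28.2   2.6]
b1 45 z 48.8 wh a [ 39.4   9.2 166.8] along [-22.6  16.8  -0.8] across [29.6 38.8 33.8]
b1 55 z 60.1 wh a [61.6 52.5 75.6] along [-20.4  31.9   7.3] across [-29.4  32.6   3.7]
block side [572.5491333  -18.08530807] 73.04826354980469 42.6318473815918 76.4638900756836 [ 0.57243866 -0.01715207  0.04834193]
```

View pics/b1.png

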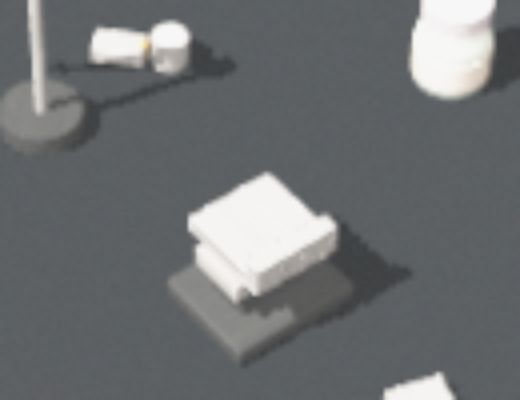

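The crop shows plate 1 lying flat on the block with its heel on the right at about (310,245). Relative to the block it is centred to about 1.5 mm. Next is plate 2, then 3.

```bash
python3 - <<'E'
from act import *
M=np.load("M.npy")
kk=pick(2,M[1,:2],M[1,2],HB+180,lift=.15); place(2,kk)
robot.goto([*M[2,:2],.12],R(M[2,2]+best(M[2,:2],.12,M[2,2])))
look("b2",2); print(robot.read_t())
E
```

```text
2 squeeze mm 65.78415574998274 29.998153746128082
grip mm 47.60444374144956 30.00020295381546
t 14.2083 20.4417 47.423768341861155
place fz [-2.62 -2.1  -3.83] err mm [0.08 0.06 0.13]
t 23.7833
b2 69 z 72.4 wh a [ 59.5  50.7 164.4] along [-22.7  37.7   6.9] across [-24.3  27.1   2.6]
b2 79 z 82.1 wh a [37.1 13.7 74.2] along [32.8 47.2 39.2] across [-13.6  23.6   5.6]
24.8583
```

View pics/b2.png

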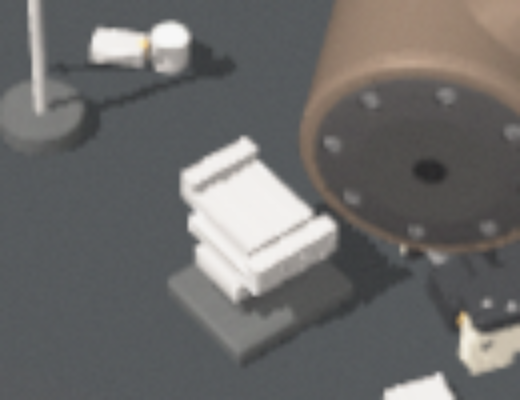

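Plate 2 lies flat on plate 1 with its heel at the far end (215,170). Its toe stops just short of plate 1's heel (295,235), and the heel centres are 69.5 mm apart against 69 expected. On to plate 3.

```bash
python3 - <<'E'
from act import *
M=np.load("M.npy")
kk=pick(3,M[2,:2],M[2,2],HB,lift=.17); place(3,kk)
robot.goto([*M[3,:2],.13],R(M[3,2]+best(M[3,:2],.13,M[3,2])))
look("b3",3); print(robot.read_t())
E
```

```text
3 squeeze mm 65.77005376393795 30.001498460769653
grip mm 35.635286549917026 29.999935626983643
t 24.8583 31.0083 35.86034145192291
place fz [-2.82 -2.53 -3.84] err mm [0.1  0.   0.15]
t 33.8917
b3 81 z 84.3 wh a [ 63.2  37.6 165. ] along [-18.4  44.7   9.6] across [-16.5  21.8   3. ]
b3 91 z 94.0 wh a [28.5 14.4 71.8] along [-37.1 -22.7 -30.1] across [-8.7 20.1  6. ]
34.8667
```

View pics/b3.png

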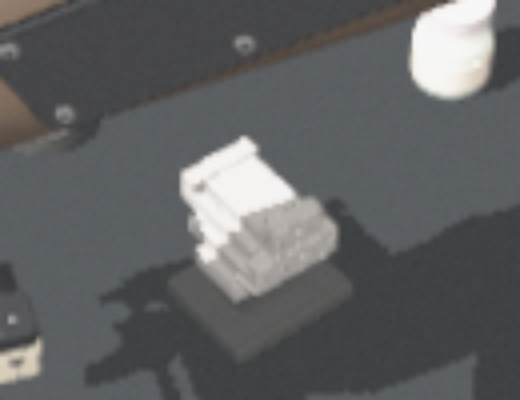

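Plate 3 lies flat on the pile, with its heel at the near end above plate 1's heel (300,215). Its heel centre is at -30, against about -29.5 for plate 1. The last one is plate 4.

```bash
python3 - <<'E'
from act import *
M=np.load("M.npy")
kk=pick(4,M[3,:2],M[3,2],HB+180,zs=.005,lift=.19); place(4,kk)
robot.goto([.43,.25,.25],R(60+best([.43,.25],.25,60)))
robot.dwell(.3); look("b4",4); print(robot.read_t())
E
```

```text
4 squeeze mm 29.468741569309014 35.44543948257342
grip mm 0.42222682021267843 0.0
t 34.8667 42.425 0.3895209150585154
place fz [ 0.23 -0.48 -0.42] err mm [0.1  0.   0.25]
t 45.875
none 93
none 103
47.475
```

View pics/b4.png

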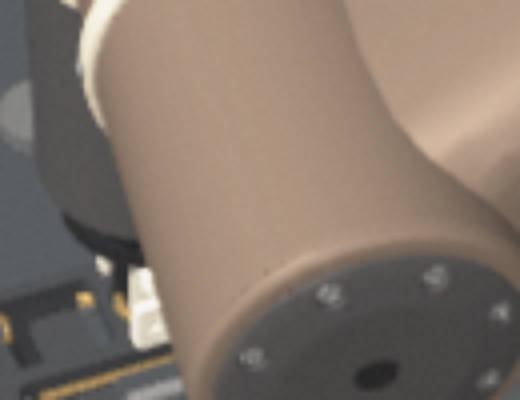

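The squeeze failed. The gripper was only opened to 60 mm after placing plate 3, so the fingers came down on plate 4, and then nothing was gripped. Now I'll find plate 4 and check the pile with the arm pulled aside.

```bash
python3 - <<'E'
from act import *
import time
q=list(robot.read_qpos()); print(np.round(q,1))
p,d=robot.grab_frame("top"); np.savez("t5.npz",p=p,d=d)
s,ds=robot.grab_frame("side"); np.savez("s5.npz",p=s,d=ds)
cv2.imwrite("pics/t5.png",cv2.resize(np.vstack([p,s])[:,:,::-1],None,fx=.62,fy=.62)); print(robot.read_t())
E
```

```text
[  52.8    2.7  -19.     0.   -68.3 -172.8]
47.575
```

View pics/t5.png

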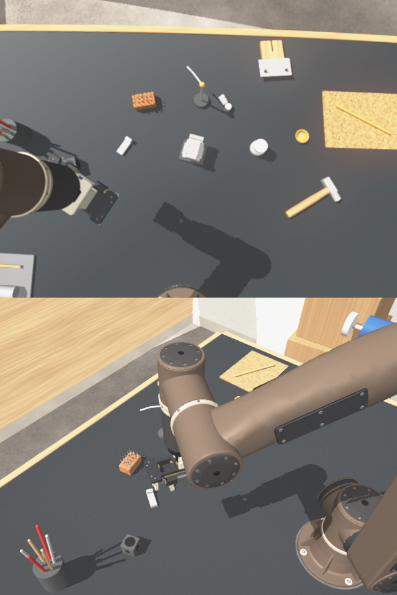

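In the top view the pile stands intact at (312,240). Plate 4 has only shifted and turned a little, to about (200,233). I'll re-measure it.

```bash
python3 - <<'E'
from act import *
import act
act.PLATES[4]=(200,234,22)
d=np.load("t5.npz")["d"]; m=measure(4,d); print(np.round(m[0]*1000,1),m[1],np.round(m[2],1))
P=cloud(robot.camera_info("top"),d); Z=P[...,2]*1000; b=box((200,234),18)
for lo,hi in((6,17),(17,30)):
    k=b&(Z>lo)&(Z<hi); print(lo,k.sum(),np.median(Z[k]),P[k].mean(0))
C0=act.C;u=e(HB)
for lo,hi in((80,89),(92,104),(69,77),(79,87)):
    k=box((312,240),36)&(Z>lo)&(Z<hi); o=(P[k][:,:2]-C0)*1000; x=o@u;y=o@[-u[1],u[0]]; print("pile",lo,k.sum(),np.median(Z[k]),np.percentile(x,[1,99]).round(1),np.percentile(y,[1,99]).round(1))
g=m[0]
for z in (.06,.005):
  for a in (m[1],m[1]+180,m[1]+90,m[1]+270): q=robot.ik([*g,z],R(a)); print(None if q is None else np.round(q[5],0))
for a in (HB+90,HB+270): print(np.round(robot.ik([*C0,.12],R(a))[5]))
np.save("m4.npy",[*m[0],m[1]])
E
```

```text
[592.2 228.9] 146.22580337524414 [ 64.6  25.1 148.6]
6 273 12.272122488694173 [0.58770627 0.23077367 0.01223263]
17 52 21.98345579840765 [0.61437352 0.21396485 0.02199082]
pile 80 555 85.9734421220715 [-31.8  48.3] [-22.5  21.4]
pile 92 108 96.52579728078337 [-32.1 -20.3] [-18.4  17.1]
pile 69 208 73.98026016073487 [-32.   37.3] [-30.   28.5]
pile 79 405 85.23692261308679 [-31.8  48.4] [-23.4  21.9]
-72.0
108.0
18.0
-162.0
-72.0
108.0
18.0
-162.0
-121.0
59.0
```

Plate 4 is flat and measures 64.6 x 25.1 mm at (592, 229). The pile is as intended. I'll retry with the gripper fully open.

```bash
python3 - <<'E'
from act import *
m=np.load("m4.npy"); robot.move_gripper(1)
kk=pick(4,m[:2],m[2],HB+180,zs=.004,lift=.14)
w=88*robot.read_grip_width(); print(w)
if 22<w<26:
    place(4,kk); q=list(robot.read_qpos()); q[0]+=50; robot.movej(q)
p,d=robot.grab_frame("top"); P=cloud(robot.camera_info("top"),d); Z=P[...,2]*1000; u=e(HB)
for lo,hi in((93,101),(103,114),(69,77),(79,90)):
    k=box((312,240),36)&(Z>lo)&(Z<hi); o=(P[k][:,:2]-C)*1000; x=o@u;y=o@[-u[1],u[0]]
    if k.sum()>5: print("pile",lo,k.sum(),np.median(Z[k]),np.percentile(x,[1,99]).round(1),np.percentile(y,[1,99]).round(1))
cv2.imwrite("pics/t6.png",cv2.resize(p[180:300,240:400,::-1],None,fx=4,fy=4)); print(robot.read_t())
E
```

```text
4 squeeze mm 66.03940563505851 29.89620342850685
grip mm 23.586396698097168 29.947862327098846
t 48.425 55.9917 23.576392653585746
23.576392653585746
place fz [-1.05 -2.23 -1.74] err mm [ 0.05 -0.03  0.18]
t 59.2
pile 93 398 97.92386515505396 [-31.8  36.5] [-16.9  15.7]
pile 103 69 108.72070948969156 [36.5 47.9] [-11.8  10.8]
pile 69 206 73.83989834727757 [-32.2  36.9] [-30.   28.9]
pile 79 227 85.87153640629091 [-32.   48.4] [-24.   22.3]
61.075
```

View pics/t6.png

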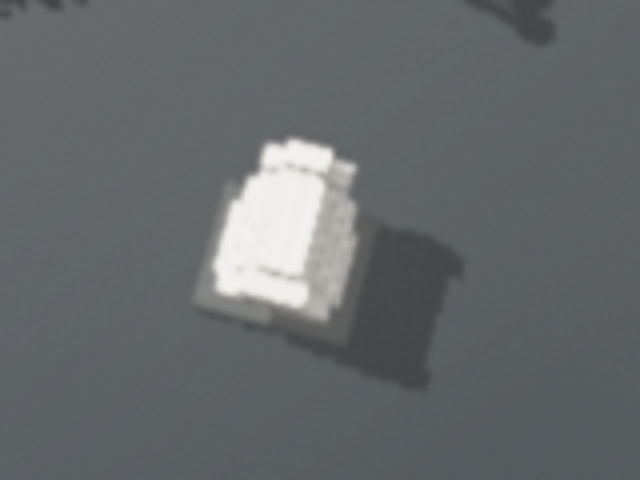

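The picture shows all four plates interlocked and centred on the block, with plate 4's heel at (310,155) and plate 3's heel at (275,290). The heights and extents match the plan and the arm is clear, so I'm handing in.

```bash
python3 -c "
from rig import robot
print(robot.job_done())"
```

```text
the job is handed in; nothing more can be done
None
```

The four plates are stacked and interlocked on the block, widest to narrowest, and the job was handed in at about 61 s; my first grab at plate 4 missed and pushed it about 40 mm along the bench, and the second one worked.

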